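# Load the LED modules onto their test pads

### The arm

A 7-joint arm with a two-finger parallel gripper is mounted at the origin on the work surface. World frame = base frame: x ahead of the robot, y to its left, z up, the work surface at z = 0. Lengths are in m, angles in rad, forces in N, time in s.
With the tool pointing down it reaches from about 0.425 to 0.875 m from the base axis. Payload 4.7 kg.
Tool frame: the origin (TCP) lies midway between the tips of the shut fingers; the grasp point (between the pads) lies 19 mm behind it; z points along the fingers, y is the direction in which the jaws open and shut (so a half turn about z gives the same grasp; the last joint's range is limited). The gripper opens to 87 mm and grips with 3 to 60 N. Pads are 19 mm wide; open, the fingers measure 117 mm over their backs; the gripper's body (75 mm by 190 mm) begins 51 mm behind the grasp point.
Start: joints at [-1.201, 0.321, -0.07, 1.45, 0.023, 1.371, -0.057], TCP at [0.226, 0.609, 0.223] pointing down, gripper open.
Joint ranges: [-2.86, 2.86], [-0.3, 2.09], [-1.38, 1.24], [0.06, 2.45], [-1.56, 4.7], [0.09, 2.05], [-2.69, 2.69]. Speed limits (rad/s): [2.57, 2.57, 3.14, 3.14, 3.14, 3.14, 3.14].

### API

Orientations are given as a rotation vector (axis times angle).
In Python, from bench import get_state, eyes, job gives the robot as it stands. The module is installed in compiled form; this text tells all that it offers.
- The arm moves only by the shell command python3 -m jog 'ROWS' [FORCE]. ROWS is JSON, a list that holds one entry, the list of rows, each a list of 5 numbers: the opening, from 0 (shut) to 1 (fully open), then the shift along the tool's x, y, z in units of 40 mm (1.0 is 40 mm), then the turn about the tool's z in units of 5 degrees (1.0 is 5 degrees). In form: [[[jaw, dx, dy, dz, turn], ...]]. A call has 1 to 10 rows; each row shifts and turns the commanded pose from where the row before left it, along the tool's axes as they then stand; what a row does not reach is not made up. A row lasts 1/8 s, in which the tool goes at most 62.5 mm and 10.7 degrees, less where a joint would pass 70% of its speed; a pose out of reach is approached as far as the arm can. A call is refused whole if a number of a shift passes 1 or a number of a turn 1, either way. A call with a gripper value outside its range is refused whole. The fingers move at their own pace and stop on an object; FORCE is the grip in N (left out, the last holds). Time passes only in rows, so rows that do not move let the fingers close. It gives the time, the measured TCP pose, the force and the opening at its end, in the units of the state.
- get_state(): the state, without advancing time (a new reading comes with each control period).
- eyes.get_image(name): name is "side" or "top"; returns (picture, depth): 400x640x3 uint8, red, green, blue; 400x640 float32, m along the optical axis (not along the pixel's ray), 0 where there is no reading.
- eyes.camera_params(name): a dict with "camera_matrix" (3x3 intrinsics, pixels), "pose" (4x4, takes a point from camera to world coordinates). Camera axes: x right, y down, z forward; pixel columns grow to the right and rows downward; lengths in m; the calibration is good to about 2 mm. A picture is of the moment at which its call begins. camera_params takes no time and is no camera call.
- job.close_job(): hands the job in, once; it reports no verdict.
The state is a dict: "time": time; "joint_positions": joint angles; "qd": joint speeds; "joint_torque": joint torques, N m; "position": TCP position; "tool_rot": TCP orientation; "ft_force": force on the tool from outside, world axes, zero at the start; "torque": the same for the moment, N m; "grip_width": opening from 0.0 (shut) to 1.0 (fully open).
Only numpy, scipy, OpenCV 4.12 (cv2) and the standard library are available. Lean on these libraries where they do the work, as an engineer would, in place of code of your own. Each camera call takes 0.05 s, during which the arm holds its last target. There are 200 camera calls.

### The job

Load the test bench: set each of the four LED modules gently, upright with its LEDs up, on the round black pad whose outline has its shape and size, centred on that outline and turned to line up with it. Do not drop the modules, and leave the yellow multimeter and the jar where they are.

Things in the scene. Friction and masses are not known exactly. Their poses are not given: they have to be found in the camera images.
- large_round_mid (a point): The large round LED module: a finned aluminium cylinder 64 mm in diameter and 44 mm high with a white LED disc on top; grip it anywhere across its diameter. Loose, 70 to 280 g, standing upright on the bench at any yaw. The point is its centre, 22 mm above its underside; z up.
- small_round_mid (a point): The small round LED module: a finned aluminium cylinder 40 mm in diameter and 44 mm high with a white LED disc on top; grip it anywhere across its diameter. Loose, 70 to 280 g, standing upright on the bench at any yaw. The point is its centre, 22 mm above its underside; z up.
- square_mid (a point): The square LED module: a finned aluminium block 46 x 46 mm and 44 mm high with a white LED board on top; x and y run square to its sides. Loose, 70 to 280 g, standing upright on the bench at any yaw. The point is its centre, 22 mm above its underside; z up.
- oblong_mid (a point): The oblong LED module: a finned aluminium block 88 mm long (along its x) by 40 mm wide (along its y) and 44 mm high with a white LED board on top; grip it across the 40 mm. Loose, 70 to 280 g, standing upright on the bench at any yaw. The point is its centre, 22 mm above its underside; z up.
- pad_large_round_top (a point): The test pad for the large round LED module: a round black plate, 116 mm in diameter, 6 mm thick, fixed to the bench, flat on top; a thin white outline on it (grey inside, no raised edge) shows a circle 72 mm in diameter (for the 64 mm module). The point is the centre of its top face and of the outline, 6 mm above the bench; z up.
- pad_small_round_top (a point): The test pad for the small round LED module: a round black plate, 116 mm in diameter, 6 mm thick, fixed to the bench, flat on top; a thin white outline on it (grey inside, no raised edge) shows a circle 48 mm in diameter (for the 40 mm module). The point is the centre of its top face and of the outline, 6 mm above the bench; z up.
- pad_square_top (a point): The test pad for the square LED module: a round black plate, 116 mm in diameter, 6 mm thick, fixed to the bench, flat on top; a thin white outline on it (grey inside, no raised edge) shows a square of 54 mm (sides along its x and y). The point is the centre of its top face and of the outline, 6 mm above the bench; z up.
- pad_oblong_top (a point): The test pad for the oblong LED module: a round black plate, 116 mm in diameter, 6 mm thick, fixed to the bench, flat on top; a thin white outline on it (grey inside, no raised edge) shows a rectangle 96 mm (along its x) by 48 mm (along its y). The point is the centre of its top face and of the outline, 6 mm above the bench; z up.
- multimeter: Bystander: a yellow hand-held meter lying on the bench, 170 (its x) x 80 (its y) x 36 mm, 42 mm high at its dial; loose. Origin at the centre of its underside. Not to be disturbed.
- flux_jar: Bystander: a small capped jar, 54 mm in diameter and 55 mm high, standing on the bench; loose. Origin at the centre of its underside. Not to be disturbed.

How it is judged:
At the end, for the whole second after the job is handed in: Each module stands upright (within 0.1 rad) on its own pad, its centre within 10 mm of the outline centre horizontally and 18 to 26 mm above the pad face; the oblong module lies along its outline and the square one is square with its outline (any quarter turn), both within 0.2 rad; all at rest (horizontal distance between large_round_mid and pad_large_round_top below 0.01 m and z of large_round_mid in the frame of pad_large_round_top between 0.018 and 0.026 m and angle between each of large_round_mid, small_round_mid, square_mid, oblong_mid's own z axis and vertical below 0.1 rad and linear speed of each of large_round, small_round, square, oblong below 0.02 m/s and angular speed of each of large_round, small_round, square, oblong below 0.2 rad/s and horizontal distance between small_round_mid and pad_small_round_top below 0.01 m and z of small_round_mid in the frame of pad_small_round_top between 0.018 and 0.026 m and horizontal distance between square_mid and pad_square_top below 0.01 m and z of square_mid in the frame of pad_square_top between 0.018 and 0.026 m and (angle between the x axis of square_mid and the x axis of pad_square_top, either way round below 0.2 rad or angle between the x axis of square_mid and the y axis of pad_square_top, either way round below 0.2 rad) and horizontal distance between oblong_mid and pad_oblong_top below 0.01 m and z of oblong_mid in the frame of pad_oblong_top between 0.018 and 0.026 m and angle between the x axis of oblong_mid and the x axis of pad_oblong_top, either way round below 0.2 rad); the robot touches nothing.
It fails at once if the multimeter is moved by more than 20 mm (distance of multimeter from where it was at the start of the episode above 0.02 m).
It fails at once if the flux jar is moved by more than 20 mm (distance of flux_jar from where it was at the start of the episode above 0.02 m).
It fails at once if a module is dropped or knocked flying (faster than 0.8 m/s, a fall of about 30 mm, with no finger on it) ((linear speed of large_round above 0.8 m/s and contact force between the fingers and large_round below 0.02 N) or (linear speed of small_round above 0.8 m/s and contact force between the fingers and small_round below 0.02 N) or (linear speed of square above 0.8 m/s and contact force between the fingers and square below 0.02 N) or (linear speed of oblong above 0.8 m/s and contact force between the fingers and oblong below 0.02 N)).
It also fails if it takes over 120 s, if anything falls off the work surface, if the arm or the gripper's body presses on something with over 40 N, if the wrist force passes 120 N, or if a joint passes its speed limit or range.

## Working session

There is one attempt and no reset: what is moved stays moved. The work goes in short steps, Python scripts to look and compute and a shell command to move; the robot and the scene stay as the last step left them, time stands still between calls to the robot, and variables do not carry over. Pictures are saved under pics/ and viewed, about 12 in all and at most 16, crops included, and the job is handed in when it is done.

```bash
mkdir -p pics; python3 - <<'E'
from bench import get_state, eyes
import cv2, numpy as np
s=get_state(); print({k:np.round(v,3).tolist() for k,v in s.items()})
for n in("top","side"):
    p,d=eyes.get_image(n); cv2.imwrite(f"pics/{n}0.png",p[:,:,::-1]); np.savez(f"{n}0.npz",p=p,d=d)
    c=eyes.camera_params(n); print(n,np.round(c["camera_matrix"],2).tolist(),np.round(c["pose"],4).tolist())
E
```

```text
{'time': 0.0, 'joint_positions': [-1.201, 0.322, -0.07, 1.452, 0.023, 1.371, -0.057], 'qd': [-0.0, 0.001, -0.001, -0.0, -0.001, 0.002, 0.0], 'joint_torque': [0.0, -49.129, -0.404, -31.254, -0.064, 0.044, 0.0], 'position': [0.226, 0.609, 0.221], 'tool_rot': [-0.556, -3.092, 0.003], 'ft_force': [0.506, 0.487, 0.272], 'torque': [-0.011, -0.037, -0.014], 'grip_width': 1.001}
top [[446.66, 0.0, 321.79], [0.0, 446.66, 199.51], [0.0, 0.0, 1.0]] [[0.0243, -0.9911, 0.131, 0.4001], [-0.9996, -0.0225, 0.0155, -0.1113], [-0.0124, -0.1313, -0.9913, 1.4948], [0.0, 0.0, 0.0, 1.0]]
side [[507.79, 0.0, 319.83], [0.0, 507.79, 198.24], [0.0, 0.0, 1.0]] [[0.7958, -0.3552, 0.4905, -0.1066], [-0.6054, -0.4461, 0.6592, -1.0756], [-0.0153, -0.8215, -0.57, 0.8622], [0.0, 0.0, 0.0, 1.0]]
```

View pics/top0.png

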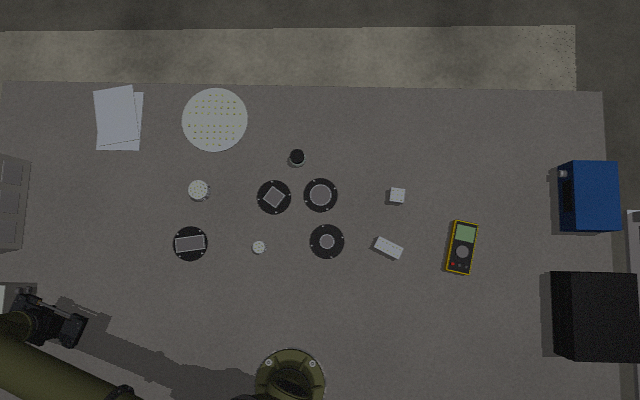

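View pics/side0.png

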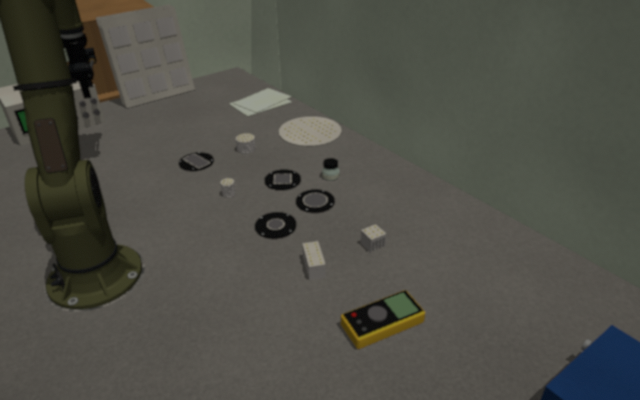

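The top view shows:
- Modules: large round at (198,190), small round at (259,247), square at (397,196), oblong at (388,247).
- Pads: oblong at (190,243), square at (273,197), large round at (320,195), small round at (326,241).
- Bystanders: jar at (297,158), meter at (462,247).

The side view agrees with this.

```bash
cat > h.py <<'E'
import numpy as np, cv2
from bench import eyes, get_state
def cast(n,px,z):
    c=eyes.camera_params(n);K=c["camera_matrix"];T=c["pose"]
    px=np.atleast_2d(np.asarray(px,float)); r=np.c_[px,np.ones(len(px))]@np.linalg.inv(K).T@np.asarray(T)[:3,:3].T
    o=np.asarray(T)[:3,3]; return (o+r*((z-o[2])/r[:,2])[:,None])[:,:2]
def cloud(n,d):
    c=eyes.camera_params(n);K=c["camera_matrix"];T=np.asarray(c["pose"])
    v,u=np.mgrid[:d.shape[0],:d.shape[1]]
    P=np.stack([(u-K[0][2])/K[0][0]*d,(v-K[1][2])/K[1][1]*d,d],-1)
    return P@T[:3,:3].T+T[:3,3]
def rect(xy):  # centre, long,short, yaw of long side (deg)
    (c,(a,b),t)=cv2.minAreaRect((xy*1000).astype(np.float32))
    if a<b: a,b,t=b,a,t+90
    return np.round(c,1),round(a,1),round(b,1),round((t+90)%180-90,1)
E
python3 - <<'E'
from h import *
f=np.load("top0.npz");p,d=f["p"],f["d"];P=cloud("top",d);g=cv2.cvtColor(p,cv2.COLOR_RGB2GRAY)
print("bench z",np.round(np.median(P[200:230,340:380,2]),4), "noise",P[200:230,340:380,2].std())
for n,(u,v) in dict(large=(198,190),small=(259,247),square=(397,196),oblong=(388,247),jar=(297,158),meter=(462,247)).items():
    w=35 if n=="meter" else 20
    S=np.s_[v-w:v+w,u-w:u+w]; Q=P[S]; m=(Q[...,2]>.03)
    if n in("large","small","square","oblong"): m&=g[S]>120
    k,l,st,_=cv2.connectedComponentsWithStats(m.astype(np.uint8)); i=1+np.argmax(st[1:,4])
    vv,uu=np.nonzero(l==i); z=np.median(Q[l==i][:,2]); px=np.c_[uu+u-w,vv+v-w]; xy=cast("top",px,.044)
    print(n,len(xy),"z",z.round(4),"mean",(xy.mean(0)*1000).round(1),rect(xy))
for n,(u,v) in dict(pl=(320,195),ps=(326,241),psq=(273,197),pob=(190,243)).items():
    S=np.s_[v-20:v+20,u-20:u+20]; m=(g[S]<60).astype(np.uint8)
    cs,_=cv2.findContours(m,cv2.RETR_CCOMP,cv2.CHAIN_APPROX_NONE)
    for c in sorted(cs,key=cv2.contourArea)[-2:]:
        xy=cast("top",c[:,0]+[u-20,v-20],.006)
        print(n,cv2.contourArea(c),"circ",np.array(cv2.fitEllipse((xy*1000).astype(np.float32))[0]).round(1),rect(xy))
c=cv2.resize(p[140:270,165:485],None,fx=2.5,fy=2.5,interpolation=cv2.INTER_CUBIC);cv2.imwrite("pics/crop1.png",c[:,:,::-1])
E
```

```text
bench z 0.0005 noise 0.0963088822675748
large 251 z 0.0444 mean [617.4 323.1] (array([617.4, 323.8]), 60.5, 59.5, 3.3)
small 102 z 0.0445 mean [433.5 113.3] (array([433.7, 112.6]), 35.9, 35.4, -88.6)
square 177 z 0.0449 mean [ 614.3 -334.1] (array([ 614.2, -334. ]), 44.1, 44.1, -7.0)
oblong 318 z 0.044 mean [ 441.3 -306.9] (array([ 441.6, -307. ]), 85.9, 37.7, 64.6)
jar 188 z 0.0545 mean [ 7.341e+02 -7.000e-01] (array([7.339e+02, 5.000e-01]), 50.5, 49.6, 46.0)
meter 1273 z 0.0377 mean [ 448.3 -541.6] (array([ 449.1, -541. ]), 168.0, 80.5, -11.4)
pl 407.0 circ [613.9 -82.5] (array([613.8, -83.2]), 76.7, 76.6, 46.5)
pl 849.0 circ [613.2 -81.7] (array([613.3, -81.2]), 113.8, 113.4, -25.3)
ps 205.0 circ [ 458.2 -107.2] (array([ 458.2, -107. ]), 54.0, 53.9, -43.7)
ps 879.5 circ [ 458.  -107.1] (array([ 458.5, -107. ]), 112.5, 109.8, 1.4)
psq 303.5 circ [603.   74.6] (array([603.2,  74.8]), 61.4, 61.3, 55.1)
psq 865.0 circ [601.8  74.5] (array([601.9,  75. ]), 115.8, 111.5, 1.9)
pob 483.0 circ [439.9 349.1] (array([440.1, 348.8]), 105.7, 55.7, -80.5)
pob 907.0 circ [439.9 348.2] (array([439.7, 348.1]), 115.3, 114.1, 65.6)
```

View pics/crop1.png

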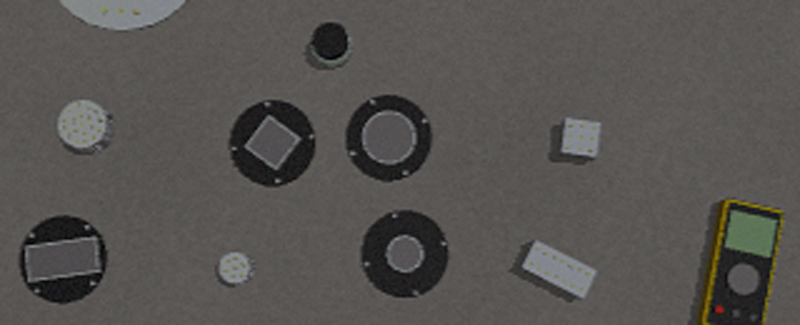

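Every module and pad is located, to about 2 mm. Next I'll write a planner that prints the moves to type, starting with the large round module.

```bash
cat > plan.py <<'E'
import sys, numpy as np
from scipy.spatial.transform import Rotation as R
from bench import get_state
def st():
    s=get_state(); return s,np.array(s["position"]),R.from_rotvec(s["tool_rot"])
def plan(x,y,z,yaw=None):   # mm, jaw-axis yaw deg; turn first, then shift
    s,p,r=st(); ya=r.as_matrix()[:,1]; cur=np.degrees(np.arctan2(ya[1],ya[0]))
    t=0 if yaw is None else -((yaw-cur+90)%180-90)   # turn about tool z (down)
    d=(r*R.from_rotvec([0,0,np.radians(t)])).inv().apply(np.array([x,y,z])/1000-p)/.04
    print("t=%.2f pos"%s["time"],(p*1000).round(1),"yaw %.1f"%cur,"tilt %.2f"%np.degrees(np.arccos(-r.as_matrix()[2,2])),"grip %.3f"%s["grip_width"],"F",np.round(s["ft_force"],1),"q7 %.2f"%s["joint_positions"][6])
    print("turn %.2f units; then shift"%(t/5),d.round(3))
if __name__=="__main__": plan(*map(float,sys.argv[1:]))
E
python3 plan.py 617.4 323.4 120
```

```text
t=0.10 pos [226.3 608.8 221.5] yaw 69.6 tilt 0.10 grip 1.001 F [-0.  -0.3 -0.5] q7 -0.06
turn 0.00 units; then shift [-11.65   -3.278   2.546]
```

```bash
python3 -m jog '[[[1,-0.5,-0.14,0.11,0],[1,-1,-0.28,0.22,0],[1,-1,-0.28,0.22,0],[1,-1,-0.28,0.22,0],[1,-1,-0.28,0.22,0],[1,-1,-0.28,0.22,0],[1,-1,-0.28,0.22,0],[1,-1,-0.28,0.22,0],[1,-1,-0.28,0.22,0],[1,-1,-0.28,0.22,0]]]' 20; python3 -m jog '[[[1,-1,-0.28,0.2,0],[1,-0.7,-0.2,0.1,0],[1,-0.4,-0.1,0.1,0],[1,0,0,0,0],[1,0,0,0,0],[1,0,0,0,0]]]'; python3 plan.py 617.4 323.4 10
```

```text
time: 1.35
position: [0.5474, 0.3742, 0.1383]
tool_rot: [0.558, 3.091, -0.002]
ft_force: [0.2, 0.1, 1.1]
grip_width: 0.998
time: 2.1
position: [0.6151, 0.328, 0.1233]
tool_rot: [-0.552, -3.092, -0.002]
ft_force: [-1.3, 0.2, 0.2]
grip_width: 0.997
t=2.10 pos [615.1 328.  123.3] yaw 69.8 tilt 0.06 grip 0.997 F [-1.3  0.2  0.2] q7 0.74
turn 0.00 units; then shift [-0.094 -0.09   2.834]
```

```bash
python3 -m jog '[[[1,-0.09,-0.09,0.5,0],[1,0,0,0.7,0],[1,0,0,0.6,0],[1,0,0,0.5,0],[1,0,0,0.3,0],[1,0,0,0.15,0],[1,0,0,0.08,0],[1,0,0,0,0],[1,0,0,0,0]]]'; python3 plan.py 617.4 323.4 10; python3 - <<'E'
from h import *
p,d=eyes.get_image("top"); c=cv2.resize(p[140:290,110:310],None,fx=2,fy=2,interpolation=cv2.INTER_CUBIC)
q,_=eyes.get_image("side"); e=cv2.resize(q[70:220,140:340],None,fx=2,fy=2,interpolation=cv2.INTER_CUBIC)
cv2.imwrite("pics/g1.png",np.hstack([c,e])[:,:,::-1])
E
```

```text
time: 3.22
position: [0.6189, 0.3218, 0.0106]
tool_rot: [0.556, 3.091, 0.001]
ft_force: [0.9, -0.0, -0.2]
grip_width: 1.0
t=3.23 pos [618.9 321.8  10.6] yaw 69.6 tilt 0.08 grip 1.000 F [ 0.9 -0.  -0.2] q7 0.76
turn 0.00 units; then shift [0.049 0.024 0.015]
```

View pics/g1.png

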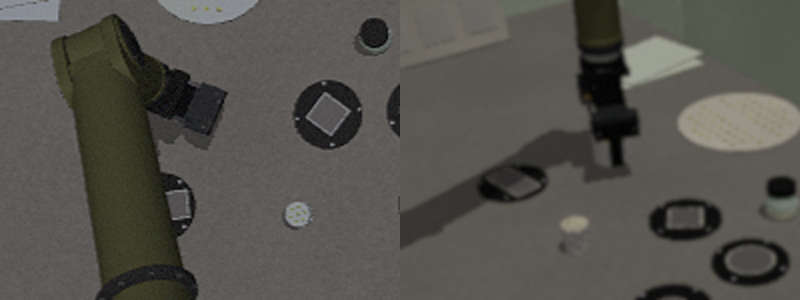

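The gripper is over the large module with a finger down beside it, and there was no contact force. Closing and lifting now.

```bash
python3 -m jog '[[[0,0,0,0,0],[0,0,0,0,0],[0,0,0,0,0],[0,0,0,0,0],[0,0,0,0,0],[0,0,0,0,0]]]' 25; python3 -m jog '[[[0,0,0,-0.1,0],[0,0,0,-0.3,0],[0,0,0,-0.6,0],[0,0,0,-0.8,0],[0,0,0,-0.8,0],[0,0,0,0,0],[0,0,0,0,0]]]'; python3 plan.py 613.5 -82 120
```

```text
time: 4.08
position: [0.6184, 0.3216, 0.0098]
tool_rot: [0.556, 3.092, 0.0]
ft_force: [0.3, -0.5, 0.0]
grip_width: 0.73
time: 4.95
position: [0.6179, 0.3213, 0.1133]
tool_rot: [-0.556, -3.091, 0.001]
ft_force: [0.6, -0.6, -2.0]
grip_width: 0.73
t=4.95 pos [617.9 321.3 113.3] yaw 69.6 tilt 0.05 grip 0.730 F [ 0.6 -0.6 -2. ] q7 0.75
turn 0.00 units; then shift [-3.409 -9.49  -0.165]
```

```bash
python3 -m jog '[[[0,-0.15,-0.4,0,0],[0,-0.3,-0.8,0,0],[0,-0.36,-1,0,0],[0,-0.36,-1,0,0],[0,-0.36,-1,0,0],[0,-0.36,-1,0,0],[0,-0.36,-1,0,0],[0,-0.36,-1,0,0],[0,-0.36,-1,0,0],[0,-0.25,-0.7,0,0]]]'; python3 -m jog '[[[0,-0.1,-0.4,0,0],[0,0,-0.2,0,0],[0,0,0,0,0],[0,0,0,0,0],[0,0,0,0,0],[0,0,0,0,0]]]'; python3 plan.py 613.5 -82 50
```

```text
time: 6.2
position: [0.6133, -0.0614, 0.1126]
tool_rot: [-0.561, -3.089, 0.003]
ft_force: [-0.2, 0.3, -2.1]
grip_width: 0.735
time: 6.95
position: [0.6106, -0.0801, 0.1138]
tool_rot: [0.554, 3.092, 0.0]
ft_force: [-0.4, -0.4, -2.4]
grip_width: 0.727
t=6.95 pos [610.6 -80.1 113.8] yaw 69.7 tilt 0.01 grip 0.727 F [-0.4 -0.4 -2.4] q7 1.39
turn 0.00 units; then shift [-0.083 -0.02   1.594]
```

```bash
python3 -m jog '[[[0,-0.12,-0.02,0.5,0],[0,0,0,0.8,0],[0,0,0,0.6,0],[0,0,0,0.3,0],[0,0,0,0.1,0],[0,0,0,0.05,0],[0,0,0,0,0],[0,0,0,0,0]]]'; python3 plan.py 613.5 -82 16
```

```text
time: 7.95
position: [0.6153, -0.0833, 0.0206]
tool_rot: [0.556, 3.091, 0.001]
ft_force: [-0.4, 0.4, -1.3]
grip_width: 0.734
t=7.95 pos [615.3 -83.3  20.6] yaw 69.6 tilt 0.08 grip 0.734 F [-0.4  0.4 -1.3] q7 1.42
turn 0.00 units; then shift [0.054 0.016 0.114]
```

```bash
python3 -m jog '[[[0,0,0,0.05,0],[0,0,0,0.05,0],[0,0,0,0,0],[0,0,0,0,0]]]'; python3 -m jog '[[[0,0,0,0.03,0],[0,0,0,0,0],[0,0,0,0,0]]]'
```

```text
time: 8.45
position: [0.6149, -0.0833, 0.0158]
tool_rot: [0.556, 3.092, 0.0]
ft_force: [0.6, -1.3, -1.1]
grip_width: 0.732
time: 8.82
position: [0.6148, -0.0833, 0.0157]
tool_rot: [0.556, 3.092, 0.001]
ft_force: [-3.1, 0.4, 6.2]
grip_width: 0.733
```

Force contact confirms it is on the pad. Releasing and lifting clear.

```bash
python3 -m jog '[[[1,0,0,0,0],[1,0,0,0,0],[1,0,0,0,0],[1,0,0,-0.1,0],[1,0,0,-0.4,0],[1,0,0,-0.8,0],[1,0,0,-0.8,0],[1,0,0,-0.8,0],[1,0,0,0,0],[1,0,0,0,0]]]'; python3 plan.py 433.6 113 120 40
```

```text
time: 10.07
position: [0.6145, -0.0832, 0.1307]
tool_rot: [0.556, 3.092, 0.0]
ft_force: [0.6, -0.2, -0.3]
grip_width: 1.0
t=10.07 pos [614.5 -83.2 130.7] yaw 69.6 tilt 0.02 grip 1.000 F [ 0.6 -0.2 -0.3] q7 1.39
turn 5.92 units; then shift [ 6.665 -0.311  0.269]
```

```bash
python3 -m jog '[[[1,0,0,0,0.9],[1,0,0,0,1],[1,0,0,0,1],[1,0,0,0,1],[1,0,0,0,1],[1,0,0,0,1],[1,0.4,0,0,0],[1,0.8,-0.1,0,0],[1,1,-0.1,0.1,0],[1,1,-0.1,0.1,0]]]'; python3 -m jog '[[[1,1,0,0.1,0],[1,1,0,0,0],[1,0.8,0,0,0],[1,0.5,0,0,0],[1,0.2,0,0,0],[1,0,0,0,0],[1,0,0,0,0],[1,0,0,0,0]]]'; python3 plan.py 433.6 113 11
```

```text
time: 11.32
position: [0.5208, 0.0085, 0.1217]
tool_rot: [-1.32, -2.849, 0.001]
ft_force: [-0.6, 0.7, 0.4]
grip_width: 1.003
time: 12.32
position: [0.4332, 0.1132, 0.1185]
tool_rot: [1.327, 2.848, -0.0]
ft_force: [-0.9, 1.1, 0.2]
grip_width: 0.999
t=12.32 pos [433.2 113.2 118.5] yaw 40.0 tilt 0.01 grip 0.999 F [-0.9  1.1  0.2] q7 0.38
turn 0.00 units; then shift [-0.01   0.003  2.687]
```

```bash
python3 -m jog '[[[1,0,0,0.5,0],[1,0,0,0.7,0],[1,0,0,0.6,0],[1,0,0,0.5,0],[1,0,0,0.25,0],[1,0,0,0.13,0],[1,0,0,0,0],[1,0,0,0,0],[1,0,0,0,0]]]'; python3 plan.py 433.6 113 11; python3 - <<'E'
from h import *
p,d=eyes.get_image("top"); c=cv2.resize(p[150:280,240:360],None,fx=3,fy=3,interpolation=cv2.INTER_CUBIC)
q,_=eyes.get_image("side"); e=cv2.resize(q[150:280,200:340],None,fx=3,fy=3,interpolation=cv2.INTER_CUBIC)
cv2.imwrite("pics/g2.png",np.hstack([c,e])[:,:,::-1])
E
```

```text
time: 13.45
position: [0.4333, 0.1141, 0.0119]
tool_rot: [1.325, 2.848, 0.002]
ft_force: [-0.2, 0.1, -0.7]
grip_width: 0.998
t=13.45 pos [433.3 114.1  11.9] yaw 40.1 tilt 0.07 grip 0.998 F [-0.2  0.1 -0.7] q7 0.41
turn 0.00 units; then shift [-0.025 -0.013  0.023]
```

View pics/g2.png

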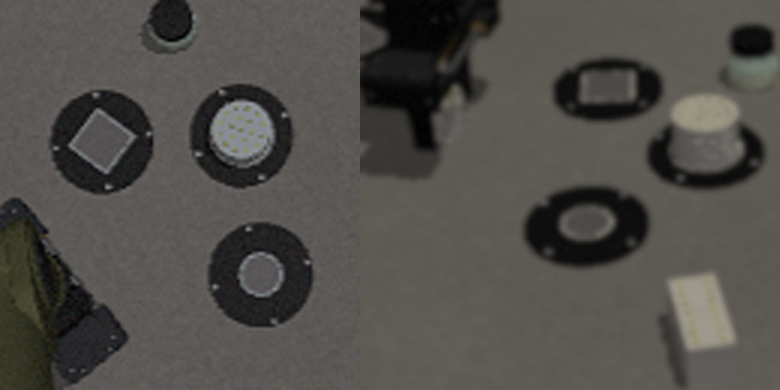

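The large module stands on its pad inside the outline, and the gripper has a finger on each side of the small one. Next: grip, lift, and move to the small pad.

```bash
python3 -m jog '[[[0,0,0,0,0],[0,0,0,0,0],[0,0,0,0,0],[0,0,0,0,0],[0,0,0,0,0],[0,0,0,0,0],[0,0,0,0,0],[0,0,0,0,0]]]' 25;python3 plan.py 433.6 113 11; python3 -m jog '[[[0,0,0,-0.1,0],[0,0,0,-0.3,0],[0,0,0,-0.6,0],[0,0,0,-0.8,0],[0,0,0,-0.6,0],[0,0,0,0,0],[0,0,0,0,0]]]'; python3 plan.py 458.1 -107.1 110
```

```text
time: 14.55
position: [0.4329, 0.1139, 0.0114]
tool_rot: [1.325, 2.849, 0.0]
ft_force: [0.4, -0.8, 0.0]
grip_width: 0.457
t=14.55 pos [432.9 113.9  11.4] yaw 40.1 tilt 0.01 grip 0.457 F [ 0.4 -0.8  0. ] q7 0.41
turn 0.00 units; then shift [-0.03  -0.001  0.009]
time: 15.42
position: [0.4323, 0.1137, 0.1068]
tool_rot: [-1.325, -2.848, 0.001]
ft_force: [-0.6, 0.2, -1.3]
grip_width: 0.451
t=15.43 pos [432.3 113.7 106.8] yaw 40.1 tilt 0.05 grip 0.451 F [-0.6  0.2 -1.3] q7 0.38
turn 0.00 units; then shift [-4.638 -3.063 -0.08 ]
```

```bash
python3 -m jog '[[[0,-0.4,-0.26,0,0],[0,-0.8,-0.53,0,0],[0,-0.8,-0.53,0,0],[0,-0.8,-0.53,0,0],[0,-0.8,-0.53,0,0],[0,-0.6,-0.4,0,0],[0,-0.3,-0.2,0,0],[0,-0.14,-0.08,0,0],[0,0,0,0,0],[0,0,0,0,0]]]';  python3 -m jog '[[[0,0,0,0.5,0],[0,0,0,0.7,0],[0,0,0,0.5,0],[0,0,0,0.3,0],[0,0,0,0.2,0],[0,0,0,0,0],[0,0,0,0,0],[0,0,0,0,0]]]';python3 plan.py 458.1 -107.1 17.5
```

```text
time: 16.68
position: [0.4588, -0.1057, 0.1072]
tool_rot: [-1.322, -2.849, -0.001]
ft_force: [0.0, 1.0, -1.0]
grip_width: 0.452
time: 17.68
position: [0.4594, -0.1069, 0.02]
tool_rot: [1.324, 2.848, 0.001]
ft_force: [-0.6, -0.2, -2.2]
grip_width: 0.451
t=17.68 pos [ 459.4 -106.9   20. ] yaw 40.1 tilt 0.08 grip 0.451 F [-0.6 -0.2 -2.2] q7 0.96
turn 0.00 units; then shift [ 0.018 -0.028  0.062]
```

```bash
python3 -m jog '[[[0,0,-0.03,0.04,0],[0,0,0,0.03,0],[0,0,0,0.02,0],[0,0,0,0,0],[0,0,0,0,0]]]'; python3 -m jog '[[[0,0,0,0.03,0],[0,0,0,0,0],[0,0,0,0,0]]]'
```

```text
time: 18.3
position: [0.458, -0.1078, 0.0173]
tool_rot: [-1.325, -2.848, -0.001]
ft_force: [-6.2, 1.5, 14.2]
grip_width: 0.451
time: 18.68
position: [0.458, -0.1078, 0.0172]
tool_rot: [-1.325, -2.847, -0.002]
ft_force: [-9.9, 2.4, 25.8]
grip_width: 0.453
```

```bash
python3 -m jog '[[[1,0,0,0,0],[1,0,0,0,0],[1,0,0,0,0],[1,0,0,-0.1,0],[1,0,0,-0.4,0],[1,0,0,-0.8,0],[1,0,0,-0.8,0],[1,0,0,-0.6,0],[1,0,0,0,0],[1,0,0,0,0]]]'; python3 -m jog '[[[1,0,0,0,0.5],[1,0,0,0,1],[1,0,0,0,1],[1,0,0,0,1],[1,0,0,0,1],[1,0,0,0,1],[1,0,0,0,1],[1,0,0,0,1],[1,0,0,0,1],[1,0,0,0,0.9]]]'; python3 -m jog '[[[1,0,0,0,0],[1,0,0,0,0]]]'; python3 plan.py 614.2 -334 120 -7; python3 - <<'E'
from h import *
p,d=eyes.get_image("top");g=cv2.cvtColor(p,cv2.COLOR_RGB2GRAY)
# sub-pixel yaw of square/oblong tops, and pad outline via white edge
for n,(u,v),t in(("sq",(397,196),130),("obl",(388,247),130)):
    G=cv2.resize(g[v-20:v+20,u-20:u+20],None,fx=8,fy=8,interpolation=cv2.INTER_CUBIC)
    for t in(110,130,150):
        cs,_=cv2.findContours((G>t).astype(np.uint8),cv2.RETR_EXTERNAL,cv2.CHAIN_APPROX_NONE);c=max(cs,key=cv2.contourArea)[:,0]
        print(n,t,rect(cast("top",(c+.5)/8-.5+[u-20,v-20],.044)))
for n,(u,v) in(("psq",(273,197)),("pobl",(190,243))):
    G=cv2.resize(g[v-20:v+20,u-20:u+20],None,fx=8,fy=8,interpolation=cv2.INTER_CUBIC)
    for t in(60,75,90):
        m=(G>t).astype(np.uint8); k,l,s,_=cv2.connectedComponentsWithStats(m); i=l[160,160]
        c=np.argwhere(l==i)[:,::-1]; print(n,t,i,rect(cast("top",(c+.5)/8-.5+[u-20,v-20],.006)))
E
```

```text
time: 19.92
position: [0.4576, -0.1076, 0.1224]
tool_rot: [-1.325, -2.848, -0.0]
ft_force: [0.1, 0.1, -0.8]
grip_width: 1.002
time: 21.18
position: [0.4569, -0.1076, 0.1213]
tool_rot: [-2.353, -2.08, 0.003]
ft_force: [-0.2, 0.3, -0.2]
grip_width: 1.001
time: 21.42
position: [0.4575, -0.1076, 0.122]
tool_rot: [-2.349, -2.085, 0.001]
ft_force: [0.3, 0.7, 0.3]
grip_width: 0.997
t=21.43 pos [ 457.5 -107.6  122. ] yaw -6.8 tilt 0.07 grip 0.997 F [0.3 0.7 0.3] q7 0.06
turn 0.04 units; then shift [-5.139  4.579  0.044]
sq 110 (array([ 614.3, -334.8]), 47.4, 46.6, 83.1)
sq 130 (array([ 613.9, -334.4]), 44.5, 44.2, 83.3)
sq 150 (array([ 593.7, -336.3]), 9.8, 1.2, -88.7)
obl 110 (array([ 441.5, -307.4]), 89.3, 40.7, 64.4)
obl 130 (array([ 441.5, -307. ]), 86.6, 38.5, 64.3)
obl 150 (array([ 442.4, -265.4]), 2.4, 1.2, -88.6)
psq 60 2 (array([603. ,  74.8]), 57.6, 57.3, 54.9)
psq 75 3 (array([603.1,  74.9]), 56.5, 56.1, 54.8)
psq 90 0 (array([603.7,  78.8]), 137.1, 135.4, 1.9)
pobl 60 2 (array([440.2, 348.9]), 100.2, 51.0, -80.7)
pobl 75 3 (array([440.2, 349. ]), 98.9, 49.9, -80.6)
pobl 90 0 (array([442.7, 349.7]), 138.5, 132.4, -88.6)
```

```bash
python3 -m jog '[[[1,-0.4,0.36,0,0],[1,-0.8,0.71,0,0],[1,-0.8,0.71,0,0],[1,-0.8,0.71,0,0],[1,-0.8,0.71,0,0],[1,-0.7,0.62,0,0],[1,-0.5,0.46,0,0],[1,-0.34,0.3,0,0],[1,0,0,0,0],[1,0,0,0,0]]]';  python3 -m jog '[[[1,0,0,0.5,0],[1,0,0,0.6,0],[1,0,0,0.3,0],[1,0,0,0,0],[1,0,0,0,0]]]';python3 plan.py 614.1 -334.4 11 -6.8
```

```text
time: 22.72
position: [0.6148, -0.3329, 0.1221]
tool_rot: [-2.349, -2.084, -0.0]
ft_force: [-0.4, 0.3, 1.0]
grip_width: 1.004
time: 23.35
position: [0.6156, -0.3339, 0.0673]
tool_rot: [2.35, 2.083, 0.001]
ft_force: [-0.7, -0.1, 0.4]
grip_width: 0.999
t=23.35 pos [ 615.6 -333.9   67.3] yaw -6.9 tilt 0.07 grip 0.999 F [-0.7 -0.1  0.4] q7 0.56
turn -0.02 units; then shift [-0.015 -0.037  1.407]
```

```bash
python3 -m jog '[[[1,0,-0.03,0.5,0],[1,0,0,0.5,0],[1,0,0,0.25,0],[1,0,0,0.15,0],[1,0,0,0,0],[1,0,0,0,0]]]'; python3 plan.py 614.1 -334.4 11; python3 -m jog '[[[0,0,0,0,0],[0,0,0,0,0],[0,0,0,0,0],[0,0,0,0,0],[0,0,0,0,0],[0,0,0,0,0],[0,0,0,0,0],[0,0,0,0,0]]]' 25;python3 plan.py 614.1 -334.4 11; python3 -m jog '[[[0,0,0,-0.1,0],[0,0,0,-0.3,0],[0,0,0,-0.6,0],[0,0,0,-0.8,0],[0,0,0,-0.8,0],[0,0,0,-0.3,0],[0,0,0,0,0],[0,0,0,0,0]]]'; python3 plan.py 602.8 74.8 125 -35.1
```

```text
time: 24.1
position: [0.6144, -0.3339, 0.0112]
tool_rot: [2.35, 2.083, 0.001]
ft_force: [0.7, 0.1, -0.5]
grip_width: 0.998
t=24.10 pos [ 614.4 -333.9   11.2] yaw -6.9 tilt 0.07 grip 0.998 F [ 0.7  0.1 -0.5] q7 0.58
turn 0.00 units; then shift [-0.013 -0.006  0.004]
time: 25.1
position: [0.614, -0.3336, 0.0106]
tool_rot: [2.351, 2.084, 0.0]
ft_force: [0.3, -0.7, -0.4]
grip_width: 0.524
t=25.10 pos [ 614.  -333.6   10.6] yaw -6.9 tilt 0.01 grip 0.524 F [ 0.3 -0.7 -0.4] q7 0.58
turn 0.00 units; then shift [-0.02   0.004 -0.01 ]
time: 26.1
position: [0.6132, -0.3329, 0.1249]
tool_rot: [-2.349, -2.083, 0.001]
ft_force: [0.1, 1.2, -2.3]
grip_width: 0.531
t=26.10 pos [ 613.2 -332.9  124.9] yaw -6.9 tilt 0.14 grip 0.531 F [ 0.1  1.2 -2.3] q7 0.54
turn 5.64 units; then shift [ 8.19  -6.074  0.012]
```

```bash
python3 -m jog '[[[0,0,0,0,0.64],[0,0,0,0,1],[0,0,0,0,1],[0,0,0,0,1],[0,0,0,0,1],[0,0,0,0,1],[0,0,0,0,0],[0,0.4,-0.3,0,0],[0,0.8,-0.6,0,0],[0,0.9,-0.67,0,0]]]'; python3 -m jog '[[[0,0.9,-0.67,0,0],[0,0.9,-0.67,0,0],[0,0.9,-0.67,0,0],[0,0.9,-0.67,0,0],[0,0.9,-0.67,0,0],[0,0.7,-0.52,0,0],[0,0.5,-0.35,0,0],[0,0.3,-0.25,0,0],[0,0,0,0,0],[0,0,0,0,0]]]'; python3 -m jog '[[[0,0,0,0,0],[0,0,0,0,0]]]'; python3 plan.py 602.8 74.8 18 -35.1
```

```text
time: 27.35
position: [0.6105, -0.2265, 0.1262]
tool_rot: [-2.786, -1.449, -0.0]
ft_force: [0.0, -0.1, -1.3]
grip_width: 0.525
time: 28.6
position: [0.6024, 0.0689, 0.1266]
tool_rot: [2.788, 1.446, -0.0]
ft_force: [1.1, -0.2, -0.7]
grip_width: 0.527
time: 28.85
position: [0.6026, 0.0693, 0.1266]
tool_rot: [2.789, 1.446, 0.0]
ft_force: [-0.1, 0.2, -0.9]
grip_width: 0.523
t=28.85 pos [602.6  69.3 126.6] yaw -35.2 tilt 0.01 grip 0.523 F [-0.1  0.2 -0.9] q7 -0.62
turn -0.01 units; then shift [ 0.116 -0.075  2.715]
```

```bash
python3 -m jog '[[[0,0.11,-0.07,0.5,0],[0,0,0,0.7,0],[0,0,0,0.7,0],[0,0,0,0.4,0],[0,0,0,0.2,0],[0,0,0,0.13,0],[0,0,0,0,0],[0,0,0,0,0]]]'; python3 plan.py 602.8 74.8 16.8; python3 -m jog '[[[0,0,0,0.03,0],[0,0,0,0.02,0],[0,0,0,0,0],[0,0,0,0,0],[0,0,0,0,0]]]'; python3 plan.py 602.8 74.8 16.8
```

```text
time: 29.85
position: [0.6034, 0.0757, 0.0222]
tool_rot: [2.787, 1.448, 0.002]
ft_force: [0.3, -0.2, -0.1]
grip_width: 0.528
t=29.85 pos [603.4  75.7  22.2] yaw -35.1 tilt 0.09 grip 0.528 F [ 0.3 -0.2 -0.1] q7 -0.57
turn 0.00 units; then shift [-0.027  0.     0.135]
time: 30.48
position: [0.6028, 0.0756, 0.0194]
tool_rot: [2.788, 1.449, 0.0]
ft_force: [-0.3, 0.2, -1.9]
grip_width: 0.527
t=30.48 pos [602.8  75.6  19.4] yaw -35.1 tilt 0.01 grip 0.527 F [-0.3  0.2 -1.9] q7 -0.57
turn 0.00 units; then shift [-0.016  0.012  0.065]
```

```bash
python3 -m jog '[[[0,-0.01,0,0.03,0],[0,0,0,0.03,0],[0,0,0,0,0],[0,0,0,0,0]]]'; python3 -m jog '[[[0,0,0,0.02,0],[0,0,0,0,0],[0,0,0,0,0]]]'; python3 plan.py 602.8 74.8 16.8
```

```text
time: 30.98
position: [0.6025, 0.0753, 0.0169]
tool_rot: [2.788, 1.449, 0.0]
ft_force: [-0.1, 0.4, -1.8]
grip_width: 0.526
time: 31.35
position: [0.6027, 0.0753, 0.0165]
tool_rot: [-2.788, -1.448, -0.001]
ft_force: [-1.3, 0.2, 2.2]
grip_width: 0.527
t=31.35 pos [602.7  75.3  16.5] yaw -35.1 tilt 0.02 grip 0.527 F [-1.3  0.2  2.2] q7 -0.57
turn 0.00 units; then shift [-0.008  0.01  -0.007]
```

Light contact on the square pad. Releasing, lifting, then on to the oblong.

```bash
python3 -m jog '[[[1,0,0,0,0],[1,0,0,0,0],[1,0,0,0,0],[1,0,0,-0.1,0],[1,0,0,-0.4,0],[1,0,0,-0.8,0],[1,0,0,-0.8,0],[1,0,0,-0.6,0],[1,0,0,0,0],[1,0,0,0,0]]]'; python3 -m jog '[[[1,0,0,0,-0.9],[1,0,0,0,-1],[1,0,0,0,0],[1,0,0,0,0]]]'; python3 plan.py 441.5 -307.1 120 -25.6
```

```text
time: 32.6
position: [0.6022, 0.0753, 0.124]
tool_rot: [-2.787, -1.448, 0.0]
ft_force: [0.0, 1.0, -0.3]
grip_width: 0.997
time: 33.1
position: [0.6021, 0.0751, 0.1235]
tool_rot: [-2.659, -1.672, 0.002]
ft_force: [-0.2, 0.2, -0.1]
grip_width: 1.001
t=33.10 pos [602.1  75.1 123.5] yaw -25.7 tilt 0.07 grip 1.001 F [-0.2  0.2 -0.1] q7 -0.47
turn -0.02 units; then shift [-10.352   0.509   0.095]
```

```bash
python3 -m jog '[[[1,-0.4,0,0,0],[1,-0.8,0.05,0,0],[1,-1,0.05,0,0],[1,-1,0.05,0,0],[1,-1,0.05,0,0],[1,-1,0.05,0,0],[1,-1,0.05,0,0],[1,-1,0.05,0,0],[1,-1,0.05,0,0],[1,-0.9,0.05,0,0]]]'; python3 -m jog '[[[1,-0.7,0.03,0,0],[1,-0.4,0.03,0,0],[1,-0.15,0,0,0],[1,0,0,0,0],[1,0,0,0,0],[1,0,0,0,0]]]'; python3 plan.py 441.5 -307.1 11 -25.6;  python3 -m jog '[[[1,0,0,0.5,0],[1,0,0,0.6,0],[1,0,0,0.3,0],[1,0,0,0,0],[1,0,0,0,0]]]';python3 plan.py 441.5 -307.1 11 -25.6
```

```text
time: 34.35
position: [0.4597, -0.2629, 0.1242]
tool_rot: [-2.66, -1.671, -0.0]
ft_force: [1.0, 0.7, 0.7]
grip_width: 0.997
time: 35.1
position: [0.4426, -0.306, 0.1241]
tool_rot: [-2.657, -1.677, -0.0]
ft_force: [0.6, -0.0, 0.3]
grip_width: 0.998
t=35.10 pos [ 442.6 -306.   124.1] yaw -25.5 tilt 0.02 grip 0.998 F [ 0.6 -0.   0.3] q7 0.25
turn 0.02 units; then shift [-0.037 -0.014  2.827]
time: 35.72
position: [0.4427, -0.3073, 0.0689]
tool_rot: [2.657, 1.674, 0.001]
ft_force: [0.1, 0.8, -0.2]
grip_width: 0.994
t=35.73 pos [ 442.7 -307.3   68.9] yaw -25.6 tilt 0.07 grip 0.994 F [ 0.1  0.8 -0.2] q7 0.31
turn 0.00 units; then shift [-0.009 -0.03   1.448]
```

```bash
python3 -m jog '[[[1,0,-0.03,0.5,0],[1,0,0,0.5,0],[1,0,0,0.3,0],[1,0,0,0.15,0],[1,0,0,0,0],[1,0,0,0,0]]]'; python3 plan.py 441.5 -307.1 11; python3 -m jog '[[[0,0,0,0,0],[0,0,0,0,0],[0,0,0,0,0],[0,0,0,0,0],[0,0,0,0,0],[0,0,0,0,0],[0,0,0,0,0],[0,0,0,0,0]]]' 30;python3 plan.py 441.5 -307.1 11; python3 -m jog '[[[0,0,0,-0.1,0],[0,0,0,-0.3,0],[0,0,0,-0.6,0],[0,0,0,-0.8,0],[0,0,0,-0.8,0],[0,0,0,-0.3,0],[0,0,0,0,0],[0,0,0,0,0]]]'; python3 plan.py 480 0 130 9.4
```

```text
time: 36.48
position: [0.4414, -0.3067, 0.0106]
tool_rot: [2.658, 1.674, 0.001]
ft_force: [0.9, 0.4, 0.2]
grip_width: 0.998
t=36.48 pos [ 441.4 -306.7   10.6] yaw -25.6 tilt 0.06 grip 0.998 F [0.9 0.4 0.2] q7 0.37
turn 0.00 units; then shift [-0.007  0.005 -0.01 ]
time: 37.48
position: [0.4412, -0.3065, 0.0102]
tool_rot: [2.658, 1.674, 0.0]
ft_force: [0.2, -0.6, -0.5]
grip_width: 0.459
t=37.48 pos [ 441.2 -306.5   10.2] yaw -25.6 tilt 0.02 grip 0.459 F [ 0.2 -0.6 -0.5] q7 0.37
turn 0.00 units; then shift [-0.011  0.014 -0.02 ]
time: 38.48
position: [0.4403, -0.3058, 0.125]
tool_rot: [-2.657, -1.674, 0.002]
ft_force: [0.3, 0.2, -2.0]
grip_width: 0.457
t=38.48 pos [ 440.3 -305.8  125. ] yaw -25.6 tilt 0.12 grip 0.457 F [ 0.3  0.2 -2. ] q7 0.25
turn -7.00 units; then shift [ 7.381  2.227 -0.121]
```

```bash
python3 -m jog '[[[0,0,0,0,-0.5],[0,0,0,0,-1],[0,0,0,0,-1],[0,0,0,0,-1],[0,0,0,0,-1],[0,0,0,0,-1],[0,0,0,0,-1],[0,0,0,0,-0.5],[0,0.4,0.15,0,0],[0,0.8,0.25,0,0]]]'; python3 -m jog '[[[0,1,0.3,0,0],[0,1,0.3,0,0],[0,1,0.3,0,0],[0,1,0.3,0,0],[0,1,0.3,0,0],[0,1,0.2,0,0],[0,1,0,0,0],[0,1,0,0,0],[0,1,0,0,0],[0,1,0,0,0]]]'; python3 plan.py 440.1 348.7 125 9.4
```

```text
time: 39.72
position: [0.4477, -0.257, 0.1247]
tool_rot: [-2.034, -2.392, 0.004]
ft_force: [0.3, -0.1, -1.4]
grip_width: 0.457
time: 40.98
position: [0.4494, 0.1501, 0.1247]
tool_rot: [-2.031, -2.395, 0.004]
ft_force: [-0.0, -0.2, -1.1]
grip_width: 0.459
t=40.98 pos [449.4 150.1 124.7] yaw 9.4 tilt 0.15 grip 0.459 F [-0.  -0.2 -1.1] q7 -0.21
turn 0.00 units; then shift [ 4.936  0.582 -0.013]
```

```bash
python3 -m jog '[[[0,1,0.12,0,0],[0,1,0.12,0,0],[0,1,0.12,0,0],[0,0.7,0.1,0,0],[0,0.4,0.05,0,0],[0,0.2,0.03,0,0],[0,0,0,0,0],[0,0,0,0,0],[0,0,0,0,0],[0,0,0,0,0]]]'; python3 plan.py 440.1 348.7 17 9.4
```

```text
time: 42.22
position: [0.444, 0.322, 0.1263]
tool_rot: [2.033, 2.395, 0.0]
ft_force: [0.4, 0.8, -2.0]
grip_width: 0.458
t=42.23 pos [444.  322.  126.3] yaw 9.4 tilt 0.02 grip 0.458 F [ 0.4  0.8 -2. ] q7 -0.48
turn -0.01 units; then shift [0.673 0.012 2.733]
```

```bash
python3 -m jog '[[[0,0.3,0.01,0,0],[0,0.27,0,0,0],[0,0.1,0,0,0],[0,0,0,0.5,0],[0,0,0,0.7,0],[0,0,0,0.7,0],[0,0,0,0.4,0],[0,0,0,0.2,0],[0,0,0,0,0],[0,0,0,0,0]]]'; python3 plan.py 440.1 348.7 16.5 9.4
```

```text
time: 43.48
position: [0.4405, 0.3496, 0.0272]
tool_rot: [2.031, 2.396, 0.003]
ft_force: [-0.5, -0.6, -0.2]
grip_width: 0.46
t=43.48 pos [440.5 349.6  27.2] yaw 9.4 tilt 0.11 grip 0.460 F [-0.5 -0.6 -0.2] q7 -0.50
turn 0.00 units; then shift [-0.022 -0.014  0.267]
```

```bash
python3 -m jog '[[[0,-0.02,-0.01,0.1,0],[0,0,0,0.07,0],[0,0,0,0.04,0],[0,0,0,0,0],[0,0,0,0,0],[0,0,0,0,0]]]'; python3 -m jog '[[[0,0,0,0.025,0],[0,0,0,0,0],[0,0,0,0,0]]]'; python3 plan.py 440.1 348.7 16.5 9.4
```

```text
time: 44.22
position: [0.4396, 0.3482, 0.0179]
tool_rot: [2.032, 2.396, 0.0]
ft_force: [-0.5, 0.5, -1.5]
grip_width: 0.458
time: 44.6
position: [0.4395, 0.3481, 0.0168]
tool_rot: [2.032, 2.396, -0.0]
ft_force: [1.5, 0.0, -1.4]
grip_width: 0.456
t=44.60 pos [439.5 348.1  16.8] yaw 9.4 tilt 0.00 grip 0.456 F [ 1.5  0.  -1.4] q7 -0.50
turn 0.00 units; then shift [0.012 0.017 0.006]
```

```bash
python3 -m jog '[[[0,0,0,0.02,0],[0,0,0,0,0],[0,0,0,0,0]]]'
```

```text
time: 44.98
position: [0.4396, 0.3482, 0.0162]
tool_rot: [2.032, 2.396, 0.001]
ft_force: [0.4, 0.2, 0.0]
grip_width: 0.454
```

```bash
python3 -m jog '[[[1,0,0,0,0],[1,0,0,0,0],[1,0,0,0,0],[1,0,0,-0.1,0],[1,0,0,-0.4,0],[1,0,0,-0.8,0],[1,0,0,-0.8,0],[1,0,0,-0.8,0],[1,0.4,-0.2,-0.2,0],[1,0.8,-0.4,-0.2,0]]]'; python3 -m jog '[[[1,1,-0.5,-0.1,0],[1,1,-0.5,-0.1,0],[1,1,-0.5,0,0],[1,1,-0.5,0,0],[1,1,-0.5,0,0],[1,0.6,-0.4,0,0],[1,0.3,-0.2,0,0],[1,0,0,0,0],[1,0,0,0,0],[1,0,0,0,0]]]'; python3 - <<'E'
from h import *
p,d=eyes.get_image("top");q,_=eyes.get_image("side");P=cloud("top",d);g=cv2.cvtColor(p,cv2.COLOR_RGB2GRAY)
pads=dict(large=(613.5,-82),small=(458.1,-107.1),square=(603,74.8),oblong=(440.1,348.8),jar=(734,0),meter=(448.5,-541.3))
for n,(u,v) in dict(large=(320,195),small=(326,241),square=(273,197),oblong=(190,243),jar=(297,158),meter=(462,247)).items():
    w=35 if n=="meter" else 20
    S=np.s_[v-w:v+w,u-w:u+w]; m=P[S][...,2]>.03; h=.044 if n in("jar","meter") else .05
    if h==.05: m&=g[S]>110
    k,l,st,_=cv2.connectedComponentsWithStats(m.astype(np.uint8)); i=1+np.argmax(st[1:,4])
    vv,uu=np.nonzero(l==i); xy=cast("top",np.c_[uu+u-w,vv+v-w],h); r=rect(xy)
    print(n,"ztop",np.median(P[S][l==i][:,2]).round(4),"err mean",(xy.mean(0)*1000-pads[n]).round(1),"err rect",(r[0]-pads[n]).round(1),r[1:])
c=cv2.resize(p[140:270,165:485],None,fx=2.5,fy=2.5,interpolation=cv2.INTER_CUBIC)
e=cv2.resize(q[120:230,160:400],(800,367),interpolation=cv2.INTER_CUBIC)[:270]
cv2.imwrite("pics/end.png",np.vstack([c,e])[:,:,::-1])
E
```

```text
time: 46.22
position: [0.4082, 0.3915, 0.1488]
tool_rot: [2.035, 2.393, 0.001]
ft_force: [-0.9, 0.4, 0.6]
grip_width: 0.999
time: 47.48
position: [0.2487, 0.6031, 0.1561]
tool_rot: [2.034, 2.393, 0.0]
ft_force: [-0.8, -0.4, 0.3]
grip_width: 1.003
large ztop 0.0502 err mean [-0.4 -0.2] err rect [-1.1 -0.3] (59.5, 58.9, 1.3)
small ztop 0.0505 err mean [ 0.3 -0.8] err rect [0. 0.] (35.5, 35.3, -88.6)
square ztop 0.0511 err mean [-1.8  0.3] err rect [-2.   0.4] (44.5, 44.5, -35.4)
oblong ztop 0.0506 err mean [-1.   0.1] err rect [-1.   0.2] (87.7, 38.9, -80.5)
jar ztop 0.0538 err mean [ 0.7 -1.3] err rect [ 0.  -1.1] (50.9, 50.0, 1.2)
meter ztop 0.0375 err mean [-0.2 -0.3] err rect [0.4 0.1] (168.3, 80.0, -11.4)
```

View pics/end.png

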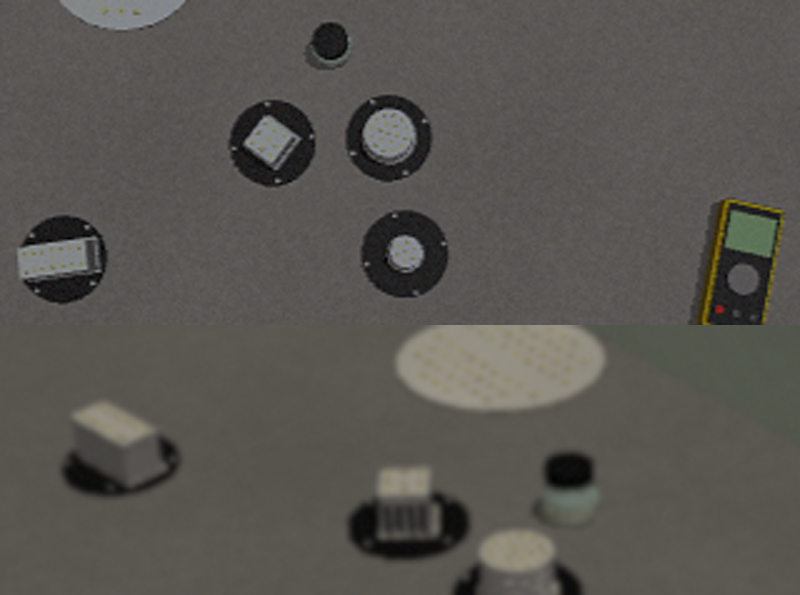

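All four modules stand upright on their own pads, no more than about 2 mm off centre. The meter and jar haven't moved, and the arm is clear, so I'm handing in.

```bash
python3 -c "from bench import job; print(job.close_job())"
```

```text
the job is handed in; nothing more can be done
None
```

All four LED modules are on their matching pads, LEDs up, and the job was handed in at about 47.5 s of the 120 s allowed. I gripped, carried and lowered each one in turn, and let go only once the wrist force showed it touching or about to touch the pad.

The last top-camera check, good to about 2 mm, showed:

| Module | Off centre | Angle against its outline |
|---|---|---|
| Large round | about 1 mm | not needed |
| Small round | under 1 mm | not needed |
| Square | about 2 mm | within 1° |
| Oblong | about 1 mm | within 1° |

- **Height:** the module tops read 50–51 mm, which matches standing flat on the pads.
- **Bystanders:** the multimeter and jar read within about 1.5 mm of where they started, which is measuring noise.
- **Arm:** it was parked clear of everything, with the gripper open.
- **Limits of the checks:** the small round module was pressed onto its pad harder than the rest, about 27 N at the wrist. The oblong was released when its weight came off the wrist, without a clear push back from the pad. No check failed, and the hand-in gave no verdict.

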